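Trace the crack in the concrete panel by fingertip

ROBOT

A 6-joint arm with a two-finger parallel gripper is mounted at the origin on the work surface. World frame = base frame: x ahead of the robot, y to its left, z up, the work surface at z = 0. Lengths are in m, angles in rad, forces in N, time in s.
With the tool pointing down it reaches from about 0.25 to 0.725 m from the base axis. Payload 4 kg.
Tool frame: the origin (TCP) lies on the centre line of the jaws, within the pads' length; the fingertips stand tip_reach ahead of it and the grasp point (between the pads) lies 5 mm behind it (tip_reach is the distance from the TCP to the fingertips, in m); z points along the fingers, y is the direction in which the jaws open and shut (so a half turn about z gives the same grasp; the last joint's range is limited). The gripper opens to 85 mm and grips with 20 to 120 N. Pads are 22 mm wide; open, the fingers measure 114 mm over their backs; the gripper's body (76 mm by 85 mm) begins 54 mm behind the grasp point. The pads swing forward as they close: fully open they stand 13 mm farther back than shut.
Start: joints at [-1.314, 0.241, 0.005, 1.335, 0, 1.571], TCP at [0.127, -0.484, 0.245] pointing down, gripper open.
Joint ranges: [-2.72, 2.72], [-1.05, 1.87], [-1.09, 1.28], [-1.99, 2.15], [-1.42, 1.44], [-3.14, 3.14]. Speed limits (rad/s): [2.79, 2.79, 3.14, 3.14, 3.14, 3.14].

INTERFACE

Orientations are given as a unit quaternion [x, y, z, w].
In Python, from workcell import * gives the robot as it stands.
- The arm moves only by the tool arm_command, never from a script. Its arguments are lists of equal length, an entry for each row: "translation": the shift along the tool's x, y, z in cm, a list of three; "turn": the turn about the tool's z in rad; "hand": the closure, from 0 (fully open) to 1 (shut). In form: {"translation": [[x, y, z], ...], "turn": [turn, ...], "hand": [hand, ...]}. A call has 1 to 5 rows; each row is the pose to reach, as a shift and turn from the pose commanded when the call began, along the tool's axes at that moment; what a row does not reach only later rows make up. A row lasts 1/12 s, in which the tool goes at most 41.7 mm and 7.16 degrees, less where a joint would pass 70% of its speed; a pose out of reach is approached as far as the arm can. A call with a gripper value outside its range is refused whole. The fingers move at their own pace and stop on an object; the grip force is fixed at half the most. Time passes only in rows, so rows that repeat a pose let the fingers close. It gives the time, the measured TCP pose, the force and the opening at its end, in the units of the state.
- get_obs(): the state, without advancing time (a new reading comes with each control period).
- camera(name): name is "side" or "top" or "wrist"; returns (picture, depth): 400x640x3 uint8, red, green, blue; 400x640 float32, m along the optical axis (not along the pixel's ray), 0 where there is no reading.
- camera_info(name): a dict with "mtx" (3x3 intrinsics, pixels), "dist_coeffs" ([k1, k2, p1, p2, k3] as OpenCV has them; the pictures are not rectified), "world_to_cam" (4x4, takes a point from world to camera coordinates). Camera axes: x right, y down, z forward; pixel columns grow to the right and rows downward; lengths in m; the calibration is good to about 2 mm. A picture is of the moment at which its call begins: read the wrist's pose just before it. camera_info takes no time and is no camera call; for the wrist camera it gives the pose at the moment of the call.
- job_done(): hands the job in, once; it reports no verdict.
Trained networks look in the newest picture that a camera, given by its name, has taken for a name from the list of things; names that differ only in an ending like _2 or _b are one class to them, and where a whole thing is asked for, a point or a joint stands for the part that bears it (a point fixed in the world has none). Each returns a list of dicts, best first, with "conf" (0 to 1); they miss things now and then, are a little off and sometimes report something else, mostly with a low value. They report only what shows in the picture. A call takes as long as a camera call.
- search_frame(camera, name): "location" ([row, column] in pixels, amid what is visible of it).
- spot_point(camera, name): "location" ([row, column] in pixels: a listed point, or the origin of a listed thing).
The state is a dict: "clock": time; "joint_pos": joint angles; "joint_vel": joint speeds; "tau": joint torques, N m; "eef_pos": TCP position; "tool_rot": TCP orientation; "ft_force": force on the tool from outside, world axes, zero at the start; "ft_torque": the same for the moment, N m; "grip_width": finger opening in m.
Only numpy, scipy, OpenCV 4.12 (cv2) and the standard library are available. Lean on these libraries where they do the work, as an engineer would, in place of code of your own. Each camera call takes 0.05 s, during which the arm holds its last target. There are 200 camera calls.

TASK

With the fingers shut and pointing down, trace the crack on the dotted concrete panel with your fingertips: touch it at the red dot, follow it over every yellow dot in turn, and stop at the blue dot. Press only lightly, so that the sprung platform under the panel never goes down near its stop, and leave everything else alone. Finish still resting lightly on the blue dot, holding the place for a colleague.

Things in the scene. Friction and masses are not known exactly. Their poses are not given: they have to be found in the camera images.
- panel: The cracked concrete panel to be traced, a grey square slab 160 x 160 x 25 mm screwed to the platform of a low white spring scale 176 mm square. Origin at the centre of its underside, 64 mm above the table at rest, so its flat top is 89 mm above the table; x and y along its sides, z up. It may lie at any yaw. A dark zigzag crack with seven coloured dots runs across its top; a small brass weight stands near one corner.
- platform (a joint): How far the scale's platform (with the panel) is pressed straight down, in m: 0 at rest, 0.014 at its lower stop. Sprung: it starts to give at a push of under 1 N and then sinks about 1.25 mm per newton, and rises again when let go.
- dot0 (a point): Centre of the red dot on the crack, painted flat on the panel's top face, 12 mm across, at x -64, y -22 mm from the panel's centre. The dots lie 31 to 34 mm apart along the crack; straight lines between neighbouring dots follow the crack closely enough.
- dot1 (a point): Centre of the first yellow dot on the crack, painted flat on the panel's top face, 12 mm across, at x -44, y 4 mm from the panel's centre.
- dot2 (a point): Centre of the second yellow dot on the crack, painted flat on the panel's top face, 12 mm across, at x -18, y 22 mm from the panel's centre.
- dot3 (a point): Centre of the third yellow dot on the crack, painted flat on the panel's top face, 12 mm across, at x 8, y 4 mm from the panel's centre.
- dot4 (a point): Centre of the fourth yellow dot on the crack, painted flat on the panel's top face, 12 mm across, at x 26, y -22 mm from the panel's centre.
- dot5 (a point): Centre of the fifth yellow dot on the crack, painted flat on the panel's top face, 12 mm across, at x 46, y 2 mm from the panel's centre.
- dot6 (a point): Centre of the blue dot on the crack, painted flat on the panel's top face, 12 mm across, at x 66, y 26 mm from the panel's centre.
- weight: Loose brass weight, 24 mm across and 28 mm tall, standing on the panel's top at about x -58, y 56 mm in the panel's frame, some 55 mm from the nearest dot. Origin at the centre of its underside, z up. To be left standing.
- other_panel: A second concrete panel on a scale of the same size and height (160 mm square panel, 176 mm square scale, top 89 mm above the table), rigid, with a crack but no coloured dots. Origin at the centre of the scale's underside on the table. Not to be touched.
- cube_small: Loose 40 mm mortar cube standing on the other panel. Origin at the centre of its underside. To be left alone.
- cube_a: Loose 70 mm mortar cube at the back of the table. Origin at the centre of its underside. To be left alone.
- cube_b: Another loose 70 mm mortar cube at the back of the table. Origin at the centre of its underside. To be left alone.
- cup: Loose white cup, 74 mm across, 85 mm tall, on the table to the left. Origin at the centre of its underside. To be left alone.
- brush: Loose brush lying on the table to the right. Origin at its underside, x along its length. To be left alone.
- clamp_puck: Loose dark steel loading puck, 64 mm across, 50 mm tall, on the table to the left. Origin at the centre of its underside. To be left alone.

How it is judged:
By the outcome, as a careful person would: the job done as asked, in the order asked, and still so for the second after the job is handed in, while the arm keeps its last pose, push and grip.
It also fails if it takes over 45 s, if anything falls off the work surface, if the arm or the gripper's body presses on something with over 40 N, if the wrist force passes 120 N, or if a joint passes its speed limit or range.

## Working session

There is one attempt and no reset: what is moved stays moved. The work goes in short steps, Python scripts to look and compute and a tool call to move; the robot and the scene stay as the last step left them, time stands still between calls to the robot, and variables do not carry over. Pictures are saved under pics/ and viewed, about 8 in all and at most 12, crops included, and the job is handed in when it is done.

Besides the shell and the picture viewer there is one more tool, called after "Request:" as name(argument=value, ...) on one line, values as JSON. arm_command: Moves the arm, as the interface text tells. Its arguments: {"type":"object","properties":{"translation":{"type":"array","items":{"type":"array","items":{"type":"number"}}},"turn":{"type":"array","items":{"type":"number"}},"hand":{"type":"array","items":{"type":"number"}}},"required":["translation","turn","hand"]}

```bash
mkdir -p pics; cat > h.py <<'E'
from workcell import *
import numpy as np, cv2
from scipy.spatial.transform import Rotation as R
D=np.array([[-64,-22],[-44,4],[-18,22],[8,4],[26,-22],[46,2],[66,26]])/1000.
def ray(name,rc,z,info=None):
    i=info or camera_info(name); T=np.linalg.inv(np.array(i["world_to_cam"]))
    p=cv2.undistortPoints(np.array([[[rc[1],rc[0]]]],float),np.array(i["mtx"]),np.array(i["dist_coeffs"]))[0,0]
    d=T[:3,:3]@[p[0],p[1],1]; o=T[:3,3]
    return o+d*(z-o[2])/d[2]
def fit(P):  # panel pose (centre, yaw) from dict idx->world xy
    k=sorted(P); a=D[k]; b=np.array([P[i][:2] for i in k])
    A=a-a.mean(0);B=b-b.mean(0)
    y=np.arctan2((A[:,0]*B[:,1]-A[:,1]*B[:,0]).sum(),(A*B).sum())
    M=np.array([[np.cos(y),-np.sin(y)],[np.sin(y),np.cos(y)]])
    c=b.mean(0)-M@a.mean(0); res=np.linalg.norm(D[k]@M.T+c-b,axis=1)
    return c,y,M,res
E
python3 - <<'E'
from h import *
o=get_obs()
for k in o: print(k,np.round(o[k],4))
try: print("tip",tip_reach)
except Exception as e: print(e); import workcell; print([n for n in dir(workcell) if n[0]!='_'])
for c in("top","side"):
    im,d=camera(c); cv2.imwrite(f"pics/{c}0.png",im[...,::-1])
    print(c)
    for n in ["dot%d"%i for i in range(7)]+["panel"]:
        for r in (search_frame if n=="x" else spot_point)(c,n)[:2]: print(n,np.round(r["location"],1),round(r["conf"],2),np.round(ray(c,r["location"],.089 if n!="panel" else .064),4))
E
```

```text
clock 0.0
joint_pos [-1.314   0.2414  0.0037  1.3352  0.      1.5708]
joint_vel [-0.0006  0.0003 -0.0005  0.0005  0.0012 -0.0011]
tau [ 3.00000e-04 -3.72317e+01  2.52408e+01  1.70000e-02 -1.00000e-04
 -0.00000e+00]
eef_pos [ 0.1268 -0.483   0.2444]
tool_rot [ 9.918e-01  1.280e-01 -1.000e-04 -1.000e-03]
ft_force [ 0.3527  0.0583 -0.007 ]
ft_torque [ 0.0039  0.0221 -0.0178]
grip_width 0.0854
tip 0.014
top
dot0 [217.5 414.1] 0.96 [ 0.5565 -0.22    0.089 ]
dot0 [212.8 389.1] 0.9 [ 0.5664 -0.1592  0.089 ]
dot1 [217.5 414.1] 0.96 [ 0.5565 -0.22    0.089 ]
dot1 [212.8 389.1] 0.9 [ 0.5664 -0.1592  0.089 ]
dot2 [217.5 414.1] 0.96 [ 0.5565 -0.22    0.089 ]
dot2 [212.8 389.1] 0.9 [ 0.5664 -0.1592  0.089 ]
dot3 [217.5 414.1] 0.96 [ 0.5565 -0.22    0.089 ]
dot3 [212.8 389.1] 0.9 [ 0.5664 -0.1592  0.089 ]
dot4 [217.5 414.1] 0.96 [ 0.5565 -0.22    0.089 ]
dot4 [212.8 389.1] 0.9 [ 0.5664 -0.1592  0.089 ]
dot5 [217.5 414.1] 0.96 [ 0.5565 -0.22    0.089 ]
dot5 [212.8 389.1] 0.9 [ 0.5664 -0.1592  0.089 ]
dot6 [217.5 414.1] 0.96 [ 0.5565 -0.22    0.089 ]
dot6 [212.8 389.1] 0.9 [ 0.5664 -0.1592  0.089 ]

[... 154 characters left out ...]
dot0 [266.8 304.6] 0.97 [ 0.548  -0.2008  0.089 ]
dot1 [262.2 297. ] 0.97 [ 0.5358 -0.1847  0.089 ]
dot1 [266.8 304.6] 0.97 [ 0.548  -0.2008  0.089 ]
dot2 [262.2 297. ] 0.97 [ 0.5358 -0.1847  0.089 ]
dot2 [266.8 304.6] 0.97 [ 0.548  -0.2008  0.089 ]
dot3 [262.2 297. ] 0.97 [ 0.5358 -0.1847  0.089 ]
dot3 [266.8 304.6] 0.97 [ 0.548  -0.2008  0.089 ]
dot4 [262.2 297. ] 0.97 [ 0.5358 -0.1847  0.089 ]
dot4 [266.8 304.6] 0.97 [ 0.548  -0.2008  0.089 ]
dot5 [262.2 297. ] 0.97 [ 0.5358 -0.1847  0.089 ]
dot5 [266.8 304.6] 0.97 [ 0.548  -0.2008  0.089 ]
dot6 [262.2 297. ] 0.97 [ 0.5358 -0.1847  0.089 ]
dot6 [266.8 304.6] 0.97 [ 0.548  -0.2008  0.089 ]
panel [258.2 306.5] 0.58 [ 0.5628 -0.1606  0.064 ]
```

View top.

```bash
python3 - <<'E'
import cv2,numpy as np
a=cv2.imread("pics/top0.png");b=cv2.imread("pics/side0.png")
cv2.imwrite("pics/v1.png",np.vstack([cv2.resize(a[130:290,180:480],(800,427),interpolation=cv2.INTER_CUBIC),cv2.resize(b,(272,170))@np.eye(3) if 0 else np.zeros((1,800,3),np.uint8)]))
E
```

```text
(no output)
```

View pics/v1.png

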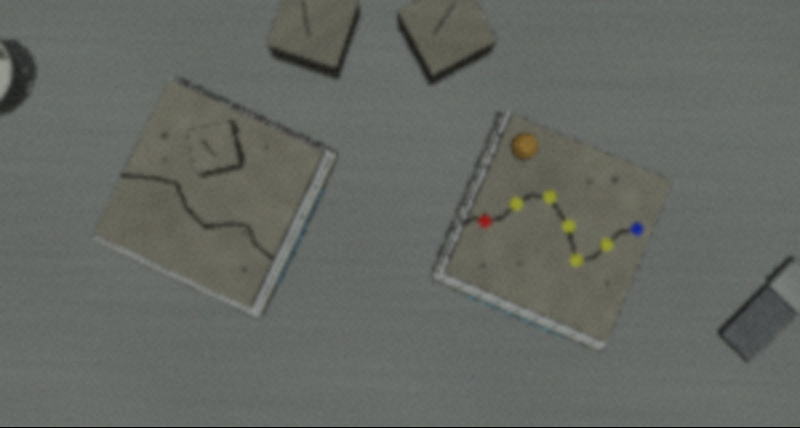

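View pics/side0.png

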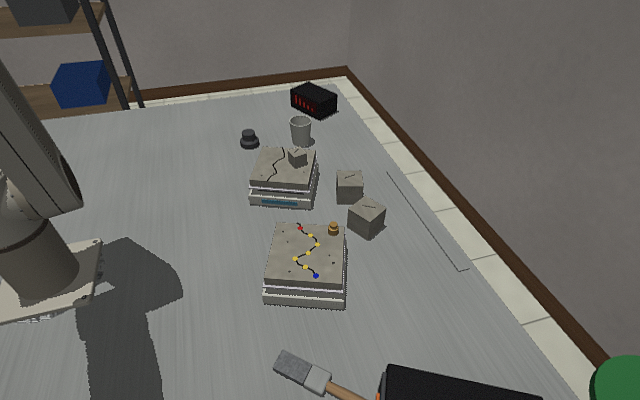

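```bash
cat >> h.py <<'E'
def seg(im,sc=1):
    h=cv2.cvtColor(im,cv2.COLOR_RGB2HSV); H,S,V=[h[...,i].astype(int) for i in range(3)]
    out={}
    for n,m in dict(red=((H<8)|(H>172))&(S>130)&(V>70),yel=(H>23)&(H<36)&(S>110)&(V>70),blue=(H>108)&(H<130)&(S>130)&(V>60)).items():
        k,_,st,ce=cv2.connectedComponentsWithStats(m.astype(np.uint8))
        out[n]=[(st[j,4],ce[j][::-1]) for j in range(1,k) if st[j,4]>=4*sc]
    return out
def pose(cam,im,info,z=.089,near=(.563,-.162),sc=1):
    s=seg(im,sc); w={n:[(a,ray(cam,p,z,info)[:2]) for a,p in v] for n,v in s.items()}
    w={n:[(a,p) for a,p in v if np.linalg.norm(p-near)<.11] for n,v in w.items()}
    best=None
    for ar,r in w["red"]:
        for ab,b in w["blue"]:
            c,y,M,res=fit({0:r,6:b}); P={0:r,6:b}
            for i in range(1,6):
                q=D[i]@M.T+c; L=[p for a,p in w["yel"] if np.linalg.norm(p-q)<.012]
                if L: P[i]=min(L,key=lambda p:np.linalg.norm(p-q))
            f=fit(P)
            if best is None or len(P)>best[1]: best=(f,len(P))
    return best,w
E
python3 - <<'E'
from h import *
for c in("top","side"):
    im=cv2.imread(f"pics/{c}0.png")[...,::-1].copy()
    b,w=pose(c,im,camera_info(c))
    print(c,b and (b[0][0],b[0][1],b[0][3].round(4),b[1]),{k:len(v) for k,v in w.items()})
    if b: print((D@b[0][2].T+b[0][0]).round(4).tolist())
print(camera_info("wrist")["world_to_cam"].round(3), np.array(camera_info("wrist")["mtx"]).round(0))
o=get_obs();print(R.from_quat(o["tool_rot"]).as_matrix().round(4))
E
```

```text
top (array([ 0.56218399, -0.15955196]), np.float64(-1.9511050367545497), array([0.0003, 0.0002, 0.0006, 0.0004, 0.0006, 0.0002, 0.0002]), 7) {'red': 1, 'yel': 5, 'blue': 1}
[[0.5655, -0.092], [0.5822, -0.1202], [0.5893, -0.151], [0.5629, -0.1685], [0.5321, -0.1755], [0.547, -0.203], [0.5618, -0.2305]]
side (array([ 0.56361182, -0.15702086]), np.float64(-1.9459291011500721), array([0.0004, 0.0002, 0.0002, 0.0003, 0.0002, 0.0003, 0.0003]), 7) {'red': 1, 'yel': 5, 'blue': 1}
[[0.5666, -0.0894], [0.5835, -0.1175], [0.5907, -0.1483], [0.5644, -0.1659], [0.5336, -0.1732], [0.5486, -0.2006], [0.5636, -0.228]]
[[ 0.253 -0.967  0.001 -0.5  ]
 [-0.932 -0.244  0.268 -0.033]
 [-0.259 -0.068 -0.964  0.378]
 [ 0.     0.     0.     1.   ]] [[306.   0. 316.]
 [  0. 306. 198.]
 [  0.   0.   1.]]
[[ 9.672e-01  2.540e-01  0.000e+00]
 [ 2.540e-01 -9.672e-01 -1.000e-04]
 [ 0.000e+00  1.000e-04 -1.000e+00]]
```

Request:
arm_command(translation=[[3.6, -1.7, 0], [7.2, -3.4, 0], [10.8, -5.1, 0], [14.4, -6.8, 0], [18, -8.5, 0]], turn=[0, 0, 0, 0, 0], hand=[1, 1, 1, 1, 1])

```text
clock: 1.32
eef_pos: [0.2805, -0.3544, 0.2455]
tool_rot: [0.992, 0.128, 0.0, 0.0]
ft_force: [0.5, -1.2, -0.1]
grip_width: 0.0253
```

Request:
arm_command(translation=[[3.6, -1.7, 0], [7.2, -3.4, 0], [10.8, -5.1, 0], [14.4, -6.8, 0], [18, -8.5, 0]], turn=[0, 0, 0, 0, 0], hand=[1, 1, 1, 1, 1])

```text
clock: 1.73
eef_pos: [0.4333, -0.2262, 0.2456]
tool_rot: [0.992, 0.128, 0.0, 0.0]
ft_force: [0.7, -0.8, 1.1]
grip_width: 0.0
```

Request:
arm_command(translation=[[3.6, -1.7, 0], [7.2, -3.4, 0], [7.2, -3.4, 0], [7.2, -3.4, 0]], turn=[0, 0, 0, 0], hand=[1, 1, 1, 1])

```text
clock: 2.07
eef_pos: [0.4942, -0.1749, 0.2448]
tool_rot: [0.991, 0.13, -0.0, -0.0]
ft_force: [-1.0, -0.9, 0.2]
grip_width: -0.0
```

```bash
python3 - <<'E'
from h import *
i=camera_info("wrist"); o=get_obs(); im,d=camera("wrist"); cv2.imwrite("pics/w1.png",im[...,::-1])
b,w=pose("wrist",im,i,sc=4)
print({k:len(v) for k,v in w.items()})
print(b and (b[0][0],b[0][1],b[0][3].round(4),b[1]))
if b: print((D@b[0][2].T+b[0][0]).round(4).tolist())
print(o["eef_pos"],o["ft_force"],R.from_quat(o["tool_rot"]).as_matrix().round(4))
E
```

```text
{'red': 1, 'yel': 5, 'blue': 1}
(array([ 0.56304079, -0.15673082]), np.float64(-1.951497904320882), array([0.0001, 0.0001, 0.0002, 0.0001, 0.0001, 0.0001, 0.0001]), 7)
[[0.5664, -0.0891], [0.5831, -0.1174], [0.5902, -0.1482], [0.5638, -0.1656], [0.533, -0.1727], [0.5478, -0.2002], [0.5627, -0.2277]]
[ 0.49420163 -0.17492322  0.2447894 ] [-1.0073907  -0.9270264   0.22181708] [[ 9.661e-01  2.581e-01 -7.000e-04]
 [ 2.581e-01 -9.661e-01  0.000e+00]
 [-7.000e-04 -2.000e-04 -1.000e+00]]
```

View pics/w1.png

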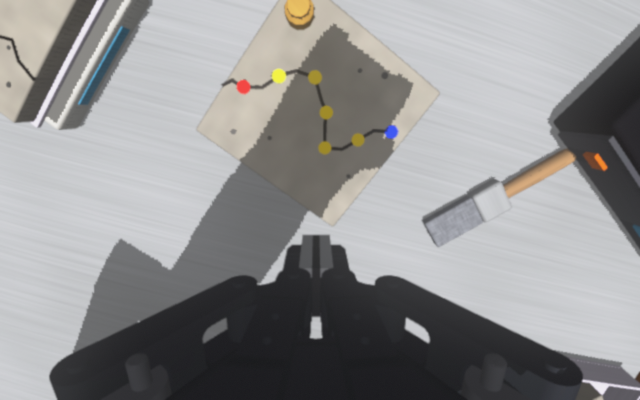

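Request:
arm_command(translation=[[2.3, -1.6, 1], [4.6, -3.2, 3], [6.9, -4.8, 6], [9.2, -6.4, 9], [9.2, -6.4, 11.5]], turn=[0, 0, 0, 0, 0], hand=[1, 1, 1, 1, 1])

```text
clock: 2.53
eef_pos: [0.5673, -0.0896, 0.1289]
tool_rot: [0.992, 0.129, 0.001, -0.001]
ft_force: [0.9, -0.3, -0.1]
grip_width: 0.0002
```

Request:
arm_command(translation=[[0, 0, 0], [0, 0, 0]], turn=[0, 0], hand=[1, 1])

```text
clock: 2.7
eef_pos: [0.5635, -0.0924, 0.1292]
tool_rot: [0.992, 0.127, -0.002, -0.0]
ft_force: [-0.7, -0.5, -0.3]
grip_width: -0.0001
```

```bash
python3 - <<'E'
from h import *
i=camera_info("wrist"); o=get_obs(); im,d=camera("wrist"); cv2.imwrite("pics/w2.png",im[...,::-1])
b,w=pose("wrist",im,i,sc=6)
print({k:len(v) for k,v in w.items()})
print(b and (b[0][0],b[0][1],b[0][3].round(4),b[1]))
if b: print((D@b[0][2].T+b[0][0]).round(4).tolist())
print(o["eef_pos"],o["ft_force"],R.from_quat(o["tool_rot"]).as_matrix().round(4))
T=np.array(i["world_to_cam"]);m=R.from_quat(o["tool_rot"]).as_matrix()
p=cv2.projectPoints((o["eef_pos"]+m[:,2]*.014)[None],cv2.Rodrigues(T[:3,:3])[0],T[:3,3],np.array(i["mtx"]),np.array(i["dist_coeffs"]))[0]
print("tip px",p)
E
```

```text
{'red': 1, 'yel': 4, 'blue': 1}
(array([ 0.56296488, -0.15660032]), np.float64(-1.953332480068068), array([0.0002, 0.0002, 0.0001, 0.0001, 0.0001, 0.0001]), 6)
[[0.5664, -0.089], [0.5831, -0.1173], [0.5901, -0.1481], [0.5637, -0.1655], [0.5328, -0.1725], [0.5476, -0.2], [0.5624, -0.2275]]
[ 0.56353769 -0.09238989  0.12922226] [-0.6620018  -0.50264356 -0.28700962] [[ 9.677e-01  2.522e-01 -4.700e-03]
 [ 2.522e-01 -9.677e-01  3.000e-04]
 [-4.400e-03 -1.500e-03 -1.000e+00]]
tip px [[[316.04623955 253.03689323]]]
```

View pics/w2.png

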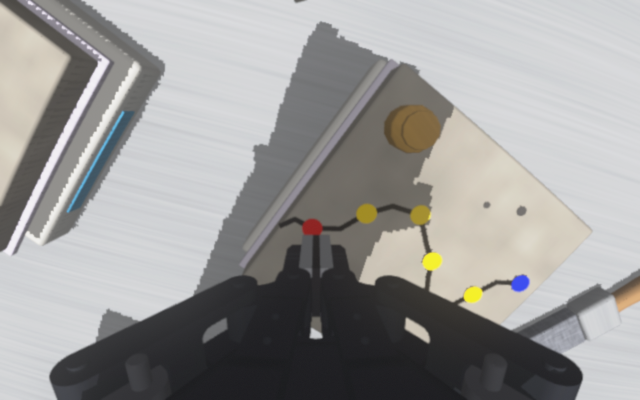

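Request:
arm_command(translation=[[0, 0, 0], [0, 0, 0], [0, 0, 0]], turn=[0, 0, 0], hand=[1, 1, 1])

```text
clock: 3.0
eef_pos: [0.5665, -0.0924, 0.1325]
tool_rot: [0.992, 0.127, 0.002, 0.001]
ft_force: [-0.3, 0.4, -0.8]
grip_width: 0.0002
```

```bash
python3 - <<'E'
from h import *
for k in range(6):
    o=get_obs(); print(o["clock"],o["eef_pos"].round(4),o["ft_force"].round(2)); camera("side")
E
```

```text
3.0 [ 0.5665 -0.0924  0.1325] [-0.34  0.39 -0.79]
3.05 [ 0.5664 -0.0921  0.1321] [0.78 0.28 0.55]
3.1 [ 0.5662 -0.0919  0.1317] [-0.09  0.27  0.33]
3.15 [ 0.5661 -0.0917  0.1314] [0.08 0.46 0.41]
3.2 [ 0.5659 -0.0916  0.131 ] [ 0.69 -0.67  0.18]
3.25 [ 0.5659 -0.0915  0.1308] [ 0.12 -1.01  0.35]
```

Request:
arm_command(translation=[[0.05, -0.1, 0.5], [0.1, -0.15, 1.0], [0.1, -0.15, 1.5], [0.1, -0.15, 1.9], [0.1, -0.15, 2.0]], turn=[0, 0, 0, 0, 0], hand=[1, 1, 1, 1, 1])

```text
clock: 3.72
eef_pos: [0.5655, -0.0894, 0.1089]
tool_rot: [0.992, 0.128, -0.001, -0.0]
ft_force: [-0.2, -0.0, -0.1]
grip_width: 0.0002
```

Request:
arm_command(translation=[[0, 0, 0], [0, 0, 0], [0, 0, 0], [0, 0, 0], [0, 0, 0]], turn=[0, 0, 0, 0, 0], hand=[1, 1, 1, 1, 1])

```text
clock: 4.13
eef_pos: [0.5665, -0.0896, 0.1106]
tool_rot: [0.992, 0.128, 0.0, 0.0]
ft_force: [0.3, -0.3, 0.6]
grip_width: -0.0
```

Request:
arm_command(translation=[[0, 0, 0], [0, 0, 0], [0, 0, 0], [0, 0, 0], [0, 0, 0]], turn=[0, 0, 0, 0, 0], hand=[1, 1, 1, 1, 1])

```text
clock: 4.55
eef_pos: [0.5664, -0.0896, 0.1103]
tool_rot: [0.992, 0.128, 0.0, 0.0]
ft_force: [-0.9, 0.1, 0.4]
grip_width: 0.0001
```

```bash
python3 - <<'E'
from h import *
o=get_obs();print(o["eef_pos"].round(4),o["ft_force"].round(2),R.from_quat(o["tool_rot"]).as_matrix().round(4)[:, 0])
print([n for n in __import__("workcell").__dict__ if n[0]!='_'])
E
```

```text
[ 0.5664 -0.0896  0.1103] [-0.86  0.14  0.41] [0.9672 0.254  0.    ]
['camera', 'camera_info', 'job_done', 'get_obs', 'search_frame', 'spot_point', 'Unreachable', 'tip_reach']
```

Request:
arm_command(translation=[[0, -0.05, 0.2], [0, -0.05, 0.4], [0, -0.05, 0.6], [0, -0.05, 0.8], [0, -0.05, 0.9]], turn=[0, 0, 0, 0, 0], hand=[1, 1, 1, 1, 1])

```text
clock: 4.97
eef_pos: [0.5662, -0.0891, 0.1011]
tool_rot: [0.992, 0.128, -0.0, 0.0]
ft_force: [-0.3, -0.4, 2.6]
grip_width: 0.0001
```

Request:
arm_command(translation=[[0, 0, 0.1], [0, 0, 0.2], [0, 0, 0.2], [0, 0, 0.2]], turn=[0, 0, 0, 0], hand=[1, 1, 1, 1])

```text
clock: 5.3
eef_pos: [0.5662, -0.0891, 0.0996]
tool_rot: [0.992, 0.128, 0.0, 0.0]
ft_force: [-2.0, 0.1, 3.2]
grip_width: -0.0001
```

Request:
arm_command(translation=[[0, 0, 0], [0, 0, 0], [0, 0, 0], [0, 0, 0], [0, 0, 0]], turn=[0, 0, 0, 0, 0], hand=[1, 1, 1, 1, 1])

```text
clock: 5.72
eef_pos: [0.5662, -0.0891, 0.0994]
tool_rot: [0.992, 0.128, 0.0, -0.0]
ft_force: [-1.5, -0.2, 3.3]
grip_width: 0.0001
```

```bash
python3 - <<'E'
from h import *
F=[]
for k in range(8):
    o=get_obs(); F.append(np.r_[o["ft_force"],o["eef_pos"]]); im,_=camera("wrist") 
print(np.mean(F,0).round(4)); cv2.imwrite("pics/w3.png",im[...,::-1])
E
```

```text
[-1.2781  0.5027  3.7782  0.5662 -0.0891  0.0993]
```

View pics/w3.png

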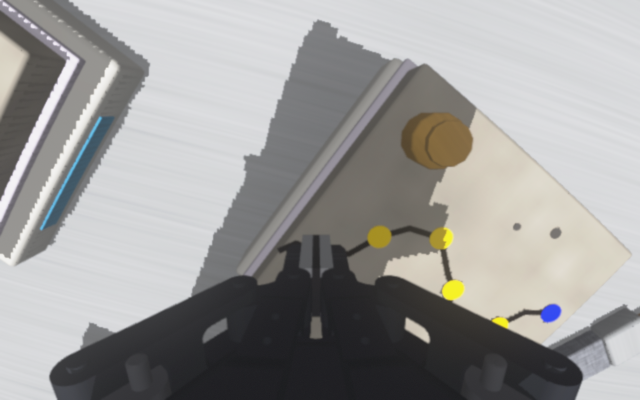

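Request:
arm_command(translation=[[0.09, 0.32, 0], [0.18, 0.63, 0], [0.27, 0.95, 0], [0.36, 1.26, 0], [0.45, 1.58, 0]], turn=[0, 0, 0, 0, 0], hand=[1, 1, 1, 1, 1])

```text
clock: 6.53
eef_pos: [0.5748, -0.1034, 0.0993]
tool_rot: [0.992, 0.128, -0.0, -0.0]
ft_force: [-1.1, 2.8, 3.7]
grip_width: 0.0
```

Request:
arm_command(translation=[[0.12, 0.4, 0], [0.24, 0.8, 0], [0.36, 1.2, 0], [0.45, 1.58, 0], [0.45, 1.58, 0]], turn=[0, 0, 0, 0, 0], hand=[1, 1, 1, 1, 1])

```text
clock: 6.95
eef_pos: [0.5836, -0.1185, 0.0994]
tool_rot: [0.992, 0.128, 0.0, 0.001]
ft_force: [-0.1, 1.4, 4.1]
grip_width: -0.0002
```

Request:
arm_command(translation=[[0, 0, 0], [0, 0, 0], [0, 0, 0]], turn=[0, 0, 0], hand=[1, 1, 1])

```text
clock: 7.2
eef_pos: [0.5836, -0.1184, 0.0997]
tool_rot: [0.992, 0.128, 0.001, 0.001]
ft_force: [1.0, -2.7, 3.9]
grip_width: -0.0
```

Request:
arm_command(translation=[[-0.01, 0.3, 0.01], [-0.02, 0.6, 0.01], [-0.04, 0.9, 0.02], [-0.05, 1.2, 0.02], [-0.06, 1.5, 0.02]], turn=[0, 0, 0, 0, 0], hand=[1, 1, 1, 1, 1])

```text
clock: 7.62
eef_pos: [0.586, -0.1319, 0.099]
tool_rot: [0.992, 0.128, -0.0, -0.0]
ft_force: [-0.8, 2.9, 4.7]
grip_width: 0.0003
```

Request:
arm_command(translation=[[-0.01, 0.4, 0], [-0.02, 0.8, 0], [-0.04, 1.2, 0], [-0.06, 1.5, 0], [-0.06, 1.5, 0]], turn=[0, 0, 0, 0, 0], hand=[1, 1, 1, 1, 1])

```text
clock: 8.03
eef_pos: [0.5896, -0.1478, 0.0991]
tool_rot: [0.992, 0.128, 0.0, 0.0]
ft_force: [-1.1, 1.1, 4.6]
grip_width: 0.0004
```

Request:
arm_command(translation=[[0, 0, 0], [0, 0, 0], [0, 0, 0]], turn=[0, 0, 0], hand=[1, 1, 1])

```text
clock: 8.28
eef_pos: [0.5896, -0.1477, 0.0993]
tool_rot: [0.992, 0.128, 0.0, 0.001]
ft_force: [-0.3, -1.6, 3.4]
grip_width: 0.0001
```

Request:
arm_command(translation=[[-0.3, 0.11, 0], [-0.6, 0.22, 0], [-0.9, 0.32, 0], [-1.2, 0.43, 0], [-1.5, 0.54, 0]], turn=[0, 0, 0, 0, 0], hand=[1, 1, 1, 1, 1])

```text
clock: 8.7
eef_pos: [0.5763, -0.1557, 0.0993]
tool_rot: [0.992, 0.128, 0.0, -0.0]
ft_force: [2.9, 1.9, 3.4]
grip_width: 0.0001
```

Request:
arm_command(translation=[[-0.38, 0.14, 0], [-0.75, 0.27, 0], [-1.12, 0.4, 0], [-1.45, 0.53, 0], [-1.45, 0.53, 0]], turn=[0, 0, 0, 0, 0], hand=[1, 1, 1, 1, 1])

```text
clock: 9.12
eef_pos: [0.5627, -0.1651, 0.0991]
tool_rot: [0.992, 0.128, -0.001, 0.0]
ft_force: [1.4, -0.4, 3.9]
grip_width: -0.0
```

Request:
arm_command(translation=[[0, 0, 0], [0, 0, 0], [0, 0, 0]], turn=[0, 0, 0], hand=[1, 1, 1])

```text
clock: 9.37
eef_pos: [0.5627, -0.1651, 0.0988]
tool_rot: [0.992, 0.128, -0.001, 0.0]
ft_force: [-1.7, -0.3, 3.7]
grip_width: -0.0005
```

Request:
arm_command(translation=[[-0.3, 0, 0], [-0.6, -0.01, 0], [-0.9, -0.01, 0], [-1.2, -0.02, 0], [-1.5, -0.02, 0]], turn=[0, 0, 0, 0, 0], hand=[1, 1, 1, 1, 1])

```text
clock: 9.78
eef_pos: [0.5491, -0.1681, 0.0993]
tool_rot: [0.992, 0.128, 0.0, 0.0]
ft_force: [3.1, 1.0, 4.0]
grip_width: 0.0001
```

Request:
arm_command(translation=[[-0.4, 0, 0], [-0.8, 0, 0], [-1.2, 0, 0], [-1.53, -0.01, 0], [-1.53, -0.01, 0]], turn=[0, 0, 0, 0, 0], hand=[1, 1, 1, 1, 1])

```text
clock: 10.2
eef_pos: [0.5331, -0.1722, 0.0991]
tool_rot: [0.992, 0.128, -0.001, -0.0]
ft_force: [0.9, -0.3, 4.3]
grip_width: 0.0001
```

Request:
arm_command(translation=[[0, 0, 0], [0, 0, 0], [0, 0, 0]], turn=[0, 0, 0], hand=[1, 1, 1])

```text
clock: 10.45
eef_pos: [0.5332, -0.1722, 0.0987]
tool_rot: [0.992, 0.128, -0.001, 0.0]
ft_force: [-0.4, -0.5, 4.3]
grip_width: 0.0001
```

Request:
arm_command(translation=[[0.07, 0.3, 0], [0.14, 0.6, 0], [0.2, 0.9, 0], [0.27, 1.2, 0], [0.34, 1.5, 0]], turn=[0, 0, 0, 0, 0], hand=[1, 1, 1, 1, 1])

```text
clock: 10.87
eef_pos: [0.5412, -0.1855, 0.0989]
tool_rot: [0.992, 0.128, -0.0, -0.0]
ft_force: [-1.1, 3.4, 3.7]
grip_width: 0.0001
```

Request:
arm_command(translation=[[0.09, 0.4, 0], [0.18, 0.8, 0], [0.27, 1.2, 0], [0.35, 1.53, 0], [0.35, 1.53, 0]], turn=[0, 0, 0, 0, 0], hand=[1, 1, 1, 1, 1])

```text
clock: 11.28
eef_pos: [0.5491, -0.2006, 0.0991]
tool_rot: [0.992, 0.128, 0.0, 0.001]
ft_force: [0.1, 0.5, 4.1]
grip_width: -0.0001
```

Request:
arm_command(translation=[[0, 0, 0], [0, 0, 0], [0, 0, 0]], turn=[0, 0, 0], hand=[1, 1, 1])

```text
clock: 11.53
eef_pos: [0.5491, -0.2005, 0.0995]
tool_rot: [0.992, 0.128, 0.001, 0.001]
ft_force: [0.2, -1.7, 3.9]
grip_width: 0.0002
```

Request:
arm_command(translation=[[0.06, 0.3, 0], [0.12, 0.6, 0], [0.18, 0.9, 0.01], [0.24, 1.2, 0.01], [0.3, 1.5, 0.02]], turn=[0, 0, 0, 0, 0], hand=[1, 1, 1, 1, 1])

```text
clock: 11.95
eef_pos: [0.5552, -0.2132, 0.0988]
tool_rot: [0.992, 0.128, -0.0, -0.0]
ft_force: [-1.0, 2.6, 4.3]
grip_width: 0.0002
```

Request:
arm_command(translation=[[0.08, 0.4, 0], [0.16, 0.8, 0], [0.23, 1.1, 0], [0.28, 1.35, 0], [0.3, 1.46, 0]], turn=[0, 0, 0, 0, 0], hand=[1, 1, 1, 1, 1])

```text
clock: 12.37
eef_pos: [0.5621, -0.2271, 0.0989]
tool_rot: [0.992, 0.128, 0.0, 0.0]
ft_force: [-1.2, 3.5, 4.4]
grip_width: -0.0005
```

Request:
arm_command(translation=[[0, 0, 0], [0, 0, 0], [0, 0, 0], [0, 0, 0], [0, 0, 0]], turn=[0, 0, 0, 0, 0], hand=[1, 1, 1, 1, 1])

```text
clock: 12.78
eef_pos: [0.5621, -0.2271, 0.0992]
tool_rot: [0.992, 0.128, 0.0, 0.001]
ft_force: [-0.1, -0.2, 4.5]
grip_width: 0.0
```

```bash
python3 - <<'E'
from h import *
F=[]
i=camera_info("wrist")
for k in range(8):
    o=get_obs(); F.append(np.r_[o["ft_force"],o["eef_pos"]]); im,_=camera("wrist") if k<7 else camera("side")
    if k==6: w=im
print(o["clock"],np.mean(F,0).round(4)); cv2.imwrite("pics/end.png",np.vstack([cv2.resize(w,(480,300)),cv2.resize(im[180:330,200:440],(480,300))])[...,::-1])
s=seg(w,6); print([(n,ray("wrist",p,.0855,i).round(4)) for n,v in s.items() for a,p in v])
M=lambda y:np.array([[np.cos(y),-np.sin(y)],[np.sin(y),np.cos(y)]])
print((D@M(-1.952).T+[.563,-.1567]).round(4)[[0,1,2,6]])
E
```

```text
13.1333 [-0.1583 -0.9885  4.1034  0.5621 -0.2271  0.0991]
[('red', array([ 0.5666, -0.0896,  0.0855])), ('yel', array([ 0.5832, -0.1176,  0.0855])), ('yel', array([ 0.5902, -0.1483,  0.0855])), ('yel', array([ 0.564 , -0.1658,  0.0855])), ('yel', array([ 0.5481, -0.2002,  0.0855])), ('yel', array([ 0.5334, -0.1728,  0.0855]))]
[[ 0.5664 -0.0891]
 [ 0.5831 -0.1173]
 [ 0.5901 -0.1482]
 [ 0.5626 -0.2276]]
```

View pics/end.png

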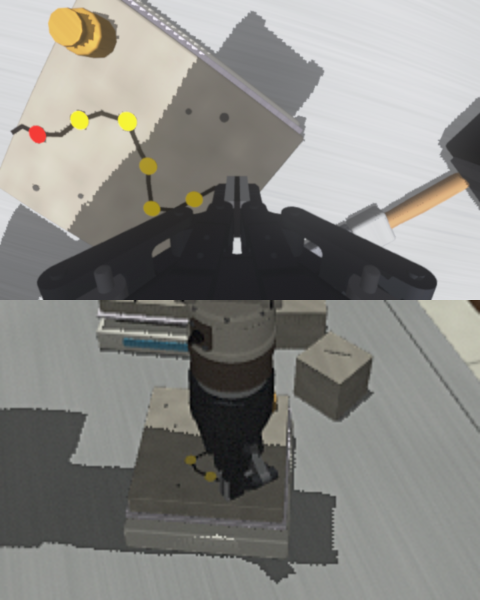

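The fingers cover the blue dot, about 0.7 mm from its computed place. The push is steady at about 4.1 N with the panel down about 3.9 mm, and the weight is standing. I'm handing it in.

```bash
python3 -c "
from workcell import *
print(job_done())"
```

```text
the job is handed in; nothing more can be done
None
```

I traced the crack with the fingers shut and pointing down, from the red dot over the five yellow dots in order to the blue dot. I handed the job in with the fingertips still resting on blue. The robot's clock read about 13 s at the last check, of the 45 s allowed.

- **Position:** The wrist and side cameras agreed on where the dots are to within about 1 mm. The top camera put them about 3 mm away, within the combined calibration error, and I went by the wrist camera. At each dot the fingertips were within about 1.5 mm of its computed centre. At the end they were about 0.7 mm from the blue dot, which the fingers hide, so I could not see that directly.
- **Push:** The vertical force read between 3.2 and 4.7 N throughout the trace. Judging by fingertip height, the platform was down about 3 to 4.5 mm, well short of its 14 mm stop. At the last check it was 4.1 N and about 3.9 mm.
- **Surroundings:** In the last pictures the brass weight was still standing, and everything else that showed was undisturbed. I did not check the cup or the puck again, but the arm never went near them.
- **Servo wobble:** The measured arm position wobbled by 2 to 4 mm after the fast approach, still above the panel. I let it settle before touching down, and it stayed within about 0.5 mm during the slow tracing.

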